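# Screw the eye home with a screwdriver through its loop

## Robot

A 7-joint arm with a two-finger parallel gripper is mounted at the origin on a cart in front of the work surface, level with it; the furniture and walls round the work are solid. World frame = base frame: x ahead of the robot, y to its left, z up, the work surface at z = 0. Lengths are in mm, angles in degrees, forces in N, time in s.
With the tool pointing down it reaches from about 425 to 925 mm from the base axis. Payload 6.8 kg.
Tool frame: the origin (TCP) lies between the finger pads; the fingertips stand 22 mm ahead of it and the grasp point (between the pads) lies 3 mm ahead of it; z points along the fingers, y is the line along which they close (so a half turn about z gives the same grasp; the last joint's range is limited). The gripper opens to 88 mm and grips with 3 to 60 N. Pads are 20 mm wide; open, the fingers measure 115 mm over their backs; the gripper's body (75 mm by 178 mm) begins 61 mm behind the grasp point.
Start: joints at [-81.881, 27.33, 1.283, 89.118, -0.659, 63.558, -4.761], TCP at [166.862, 654.067, 244.664] pointing down, gripper open.
Joint ranges: [-169.35, 169.35], [-19.33, 120.38], [-80.79, 83.38], [13.8, 139.57], [-78.32, 258.32], [9.67, 109.79], [-169.56, 169.56]. Speed limits (degrees/s): [136.94, 136.94, 180, 180, 180, 180, 180].

## Interface

Orientations are given as [roll, pitch, yaw] about the fixed x, y, z axes, in that order (R = Rz(yaw) Ry(pitch) Rx(roll)).
In Python, from station import r, optics, order gives the robot as it stands.
- The arm moves only by the tool servo_tool, never from a script. Its argument "steps" is one flat list of numbers, 4 for each row, row after row: the shift along the tool's x, y, z in m, then the turn about the tool's z in rad. In form: [x, y, z, spin, x, y, z, spin, ...]. A call has 1 to 12 rows; each row is the pose to reach, as a shift and turn from the pose commanded when the call began, along the tool's axes at that moment; what a row does not reach only later rows make up. A row lasts 1/8 s, in which the tool goes at most 62.5 mm and 10.7 degrees, less where a joint would pass 70% of its speed; a pose out of reach is approached as far as the arm can. A call with a gripper value outside its range is refused whole. "fingers" is the opening, from 0 (shut) to 1 (fully open), set as the call begins (left out, the last holds). The fingers move at their own pace and stop on an object; the grip force is fixed at half the most. Time passes only in rows, so rows that repeat a pose let the fingers close. It gives the time, the measured TCP pose, the force and the opening at its end, in the units of the state.
- r.get_obs(): the state, without advancing time (a new reading comes with each control period).
- optics.camera(name): name is "side" or "top" or "wrist"; returns the picture (480x640x3 uint8, red, green, blue); there is no depth.
- optics.calibration(name): a dict with "camera_matrix" (3x3 intrinsics, pixels), "R" (3x3) and "t" (3): a world point X has camera coordinates R X + t; the wrist camera has in their place "hand_eye" (4x4, takes a point from camera to tool coordinates, whose origin is the TCP and whose axes are the flange's). Camera axes: x right, y down, z forward; pixel columns grow to the right and rows downward; lengths in mm; the calibration is good to about 2 mm. A picture is of the moment at which its call begins: read the wrist's pose just before it. calibration takes no time and is no camera call.
- order.hand_in(): hands the job in, once; it reports no verdict.
The state is a dict: "clock": time; "joints": joint angles; "qd": joint speeds; "effort": joint torques, N m; "tool_pos": TCP position; "ee_rot": TCP orientation; "ft_force": force on the tool from outside, world axes, zero at the start; "torque": the same for the moment, N m; "gripper_width": opening from 0.0 (shut) to 1.0 (fully open).
Only numpy, scipy, OpenCV 4.12 (cv2) and the standard library are available. Lean on these libraries where they do the work, as an engineer would, in place of code of your own. Each camera call takes 0.05 s, during which the arm holds its last target. There are 200 camera calls.

## Task

The screw eye (the one with the closed loop) is not fully screwed in: slide the shank of the red-handled screwdriver through its loop and, using it as a turning bar, turn the eye clockwise as seen from above until it is fully home against its stop, with its loop in line with the long side of its wooden block. Then draw the screwdriver out and lay it flat on the bench without dropping it. Leave the open hook as it stands.

Things in the scene. Friction and masses are not known exactly. Their poses are not given: they have to be found in the camera images.
- driver: screwdriver with a red handle, 200 mm long, 0.09 kg, loose on the bench. Origin on the bench under the middle of its length; its axis is 15 mm above. Along its own y: round rigid handle, 30 mm thick, from y = +5 to +100 mm; steel shank, 6.4 mm thick, towards -y, solid to y = -83 mm. Grip the handle across, from above, near y = +45 mm.
- shank (a point): point on the axis of the screwdriver in the middle of its shank, 40 mm from the middle of its length towards the blade; same axes as the screwdriver: y points to the handle.
- loop (a point): centre of the screw eye's closed steel loop, 81 mm above the bench. x: level axis of its bore; z: up, the axis about which the eye turns. Bore 24 mm in diameter, 20 mm long (10 mm either way along x); loop 40 mm in outer diameter. A shank in the bore has about 0.67 rad of free play either way before it bears on both rims and turns the eye.
- eye (a joint): turn of the screw eye, rad: negative while short of home, growing clockwise as seen from above, 0 at its hard stop (home), where the bore is along the block's x and the loop in line with its long side. Stiff (about 0.08 N m); stays where it is left.
- hook_tip (a point): tip of the open cup hook (bent 7 mm wire with a gap in it), 105 mm above the bench, in the middle of another such block; bystander, it turns too but must be left alone.
- eye_block: fixed wooden block, 120 mm long (its y), 70 mm deep (x), 45 mm high, with the screw eye upright in the middle of its top. Origin: centre of its underside, on the bench.

How it is judged (in metres and radians):
On the way, in this order (a step that is already met when the one before it is completed fails the run):
1. the shank of the screwdriver is through the loop, the eye not yet home (x of loop in the frame of shank between -0.013 and 0.013 m and z of loop in the frame of shank between -0.013 and 0.013 m and y of loop in the frame of shank between -0.032 and 0.04 m and value of joint eye below -0.3 rad), for 0.1 s.
2. the eye is home (within 10 degrees of its stop) with the shank still through the loop (x of loop in the frame of shank between -0.013 and 0.013 m and z of loop in the frame of shank between -0.013 and 0.013 m and y of loop in the frame of shank between -0.037 and 0.045 m and value of joint eye above -0.175 rad), for 0.1 s.
At the end, for the whole second after the job is handed in: the eye is within 10 degrees of its stop (joint above -0.175 rad) and the screwdriver lies flat on the bench (shank axis less than 30 mm above it, level within about 11 degrees), out of the loop and at rest (value of joint eye above -0.175 rad and height (world z) of shank below 0.03 m and angle between driver's own y axis and vertical between 1.37 and 1.77 rad and linear speed of driver below 0.03 m/s); the robot touches nothing.
It fails at once if the open hook is turned (its tip moved more than 8 mm) (distance of hook_tip from where it was at the start of the episode above 0.008 m).
It fails at once if the screwdriver is dropped (moving faster than 0.8 m/s with no finger on it) (linear speed of driver above 0.8 m/s and contact force between the fingers and driver below 0.05 N).
It also fails if it takes over 67 s, if anything falls off the work surface, if the arm or the gripper's body presses on something with over 40 N, if the wrist force passes 120 N, or if a joint passes its speed limit or range.

## Working session

There is one attempt and no reset: what is moved stays moved. The work goes in short steps, Python scripts to look and compute and a tool call to move; the robot and the scene stay as the last step left them, time stands still between calls to the robot, and variables do not carry over. Pictures are saved under pics/ and viewed, on a budget of 10 in all, crops included, one or two more only if the job needs it, and the job is handed in when it is done.

Besides the shell and the picture viewer there is one more tool, called after "Request:" as a command line: name --argument value ..., lists and objects as JSON in quotes. servo_tool: Moves the arm, as the interface text tells. Its arguments: {"type":"object","properties":{"steps":{"type":"array","items":{"type":"number"}},"fingers":{"type":"number"}},"required":["steps"]}

```bash
mkdir -p pics
cat > h.py <<'E'
import numpy as np, cv2
from station import r, optics, order
E
python3 - <<'E'
from h import *
o=r.get_obs(); print({k:np.round(o[k],2) for k in('clock','joints','tool_pos','ee_rot','gripper_width')})
a=[]
for n in('top','side'):
    im=optics.camera(n); cv2.imwrite(f'pics/{n}0.png',cv2.cvtColor(im,cv2.COLOR_RGB2BGR))
    c=optics.calibration(n); print(n,{k:np.round(v,3).tolist() for k,v in c.items()})
print(optics.calibration('wrist'))
E
```

```text
{'clock': np.float64(0.0), 'joints': array([-81.88,  27.38,   1.28,  89.18,  -0.66,  63.56,  -4.76]), 'tool_pos': array([166.76, 653.5 , 243.68]), 'ee_rot': array([-1.7990e+02,  1.0000e-02,  1.6569e+02]), 'gripper_width': np.float64(1.0)}
top {'camera_matrix': [[435.416, 0.0, 320.095], [0.0, 435.416, 238.106], [0.0, 0.0, 1.0]], 'R': [[-0.0, -1.0, -0.011], [-0.982, 0.002, -0.187], [0.187, 0.011, -0.982]], 't': [0.737, 557.778, 1046.885]}
side {'camera_matrix': [[560.896, 0.0, 319.036], [0.0, 560.896, 238.63], [0.0, 0.0, 1.0]], 'R': [[0.916, 0.402, -0.018], [0.302, -0.718, -0.627], [-0.265, 0.569, -0.779]], 't': [-512.252, -110.563, 1642.933]}
{'camera_matrix': array([[395.56404185,   0.        , 324.64848464],
       [  0.        , 395.56404185, 240.74037396],
       [  0.        ,   0.        ,   1.        ]]), 'hand_eye': array([[ 7.67356557e-04, -9.64076207e-01, -2.65624695e-01,
         7.29989285e+01],
       [ 9.99999659e-01,  6.58703266e-04,  4.98131955e-04,
         1.13590683e+00],
       [-3.05269311e-04, -2.65624987e-01,  9.64076383e-01,
        -1.40020496e+02],
       [ 0.00000000e+00,  0.00000000e+00,  0.00000000e+00,
         1.00000000e+00]])}
```

View pics/top0.png

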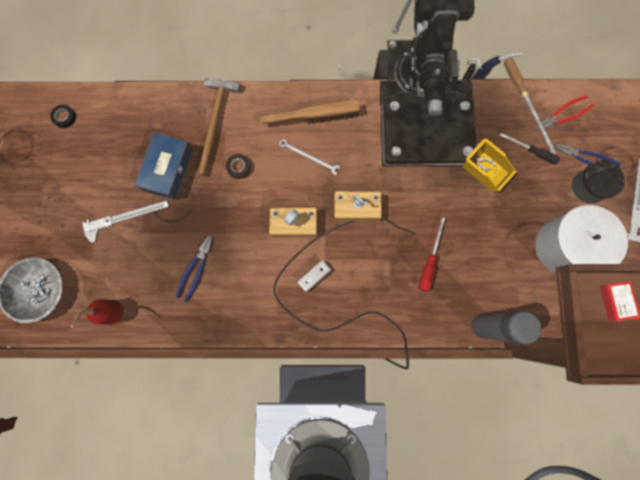

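View pics/side0.png

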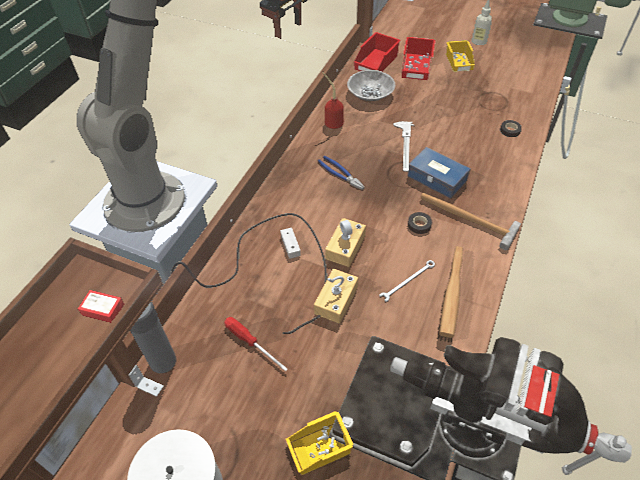

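Top view: red driver with its handle near (428,275) and blade end near (443,220). The eye is on the left block (293,220) and the hook on the right block (358,204). I'll cast rays and zoom in.

```bash
cat >> h.py <<'E'
def cam(n,o=None):
    c=optics.calibration(n); K=np.array(c['camera_matrix'])
    if n!='wrist': return K,np.array(c['R']),np.array(c['t'])
    from scipy.spatial.transform import Rotation as Ro
    T=np.eye(4);T[:3,:3]=Ro.from_euler('xyz',o['ee_rot'],degrees=True).as_matrix();T[:3,3]=o['tool_pos']
    T=np.linalg.inv(T@np.array(c['hand_eye'])); return K,T[:3,:3],T[:3,3]
def ray(C,uv,z):
    K,R,t=C; d=R.T@np.linalg.inv(K)@np.array([uv[0],uv[1],1.]); p=-R.T@t
    return p+d*(z-p[2])/d[2]
def proj(C,X):
    K,R,t=C; p=K@(R@np.array(X,float)+t); return p[:2]/p[2]
def tri(C1,u1,C2,u2):
    P=[c[0]@np.c_[c[1],c[2]] for c in(C1,C2)]
    X=cv2.triangulatePoints(P[0],P[1],np.array(u1,float),np.array(u2,float))[:,0]; return X[:3]/X[3]
E
python3 - <<'E'
from h import *
T=cam('top');S=cam('side')
t=cv2.imread('pics/top0.png');s=cv2.imread('pics/side0.png')
def red(im,x0,x1,y0,y1):
    h=cv2.cvtColor(im,cv2.COLOR_BGR2HSV);m=((h[...,0]<6)|(h[...,0]>174))&(h[...,1]>180)&(h[...,2]>90)
    k=np.zeros_like(m);k[y0:y1,x0:x1]=m[y0:y1,x0:x1]
    return np.argwhere(k)[:,::-1].astype(float)
for C,im,b in((T,t,(405,460,205,300)),(S,s,(215,300,310,380))):
    p=red(im,*b); w=np.array([ray(C,q,15) for q in p]); m=w.mean(0); d=np.linalg.svd(w-m,full_matrices=0)[2][0]
    e=(w-m)@d; print(len(p),p.mean(0),m,d,np.degrees(np.arctan2(d[1],d[0])),e.min(),e.max())
print('shank tip',ray(T,(443,219),15),ray(S,(286,372),15))
print('block corners eye top', [ray(T,q,45).round(0) for q in((269,208),(316,208),(317,234),(271,235))])
print('hook', [ray(T,q,45).round(0) for q in((334,192),(381,192),(382,218),(335,219))])
A=cv2.resize(t[180:245,255:395],None,fx=5,fy=5,interpolation=cv2.INTER_CUBIC)
B=cv2.resize(s[210:335,300:380],None,fx=4,fy=4,interpolation=cv2.INTER_CUBIC)[:275*2]
c=np.zeros((600,800,3),np.uint8);c[:260,:560]=cv2.resize(A,(560,260));c[:500,-240:]=cv2.resize(B,(240,500)) if 0 else cv2.resize(s[210:335,300:380],(240,375)).repeat(1,0)[:375] if 0 else np.vstack([cv2.resize(s[210:335,300:380],(240,375),interpolation=cv2.INTER_CUBIC),np.zeros((125,240,3),np.uint8)])
cv2.imwrite('pics/crop1.png',c)
E
```

```text
317 [427.71608833 273.29337539] [ 472.51471736 -275.69225324   15.        ] [-9.52437615e-01  3.04733638e-01 -5.35540590e-17] 162.25786037608444 -48.9146046763998 43.44561084177036
33 [241.24242424 329.87878788] [ 474.72574692 -272.93447623   15.        ] [ 8.99351658e-01 -4.37226022e-01  3.03987297e-16] -25.92702392907524 -48.710123795087355 48.66236211575775
shank tip [ 615.32954894 -322.29441891   15.        ] [ 621.76946989 -329.0974002    15.        ]
block corners eye top [array([639., 132.,  45.]), array([638.,  11.,  45.]), array([570.,   8.,  45.]), array([568., 125.,  45.])]
hook [array([681., -36.,  45.]), array([ 680., -158.,   45.]), array([ 611., -158.,   45.]), array([609., -38.,  45.])]
```

View pics/crop1.png

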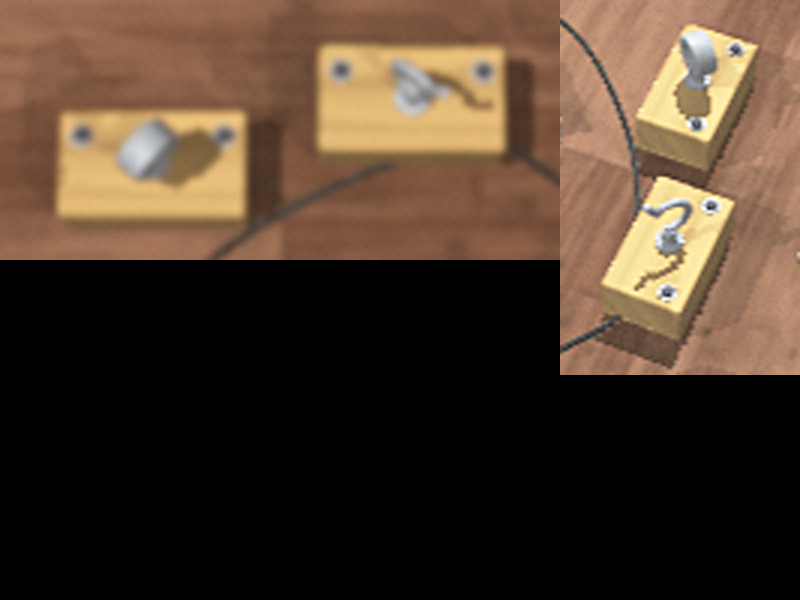

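The crop shows the loop turned about 50° short of home, with its plane running lower-left to upper-right in the top view. The hook is on the right block. Next I'll fly over the eye for a close wrist look.

Request:
servo_tool --steps '[-0.06, -0.048, 0, 0, -0.56, -0.45, 0, 0, -0.56, -0.45, 0, 0, -0.56, -0.45, 0, 0, -0.56, -0.45, 0, 0, -0.56, -0.45, 0, 0, -0.56, -0.45, 0, 0, -0.56, -0.45, 0, 0, -0.56, -0.45, 0, 0, -0.56, -0.45, 0, 0, -0.56, -0.45, 0, 0, -0.56, -0.45, 0, 0]'

```text
clock: 1.6
tool_pos: [599.5, 75.5, 244.4]
ee_rot: [-179.9, 0.0, 165.4]
ft_force: [0.6, 0.2, 0.2]
gripper_width: 1.004
```

Request:
servo_tool --steps '[0, 0, 0, 0, 0, 0, 0, 0, 0, 0, 0, 0]'

```text
clock: 1.98
tool_pos: [597.4, 81.4, 244.5]
ee_rot: [180.0, -0.0, 165.8]
ft_force: [-0.2, -1.0, 0.3]
gripper_width: 1.006
```

Run:
```python
from h import *
o=r.get_obs(); im=optics.camera('wrist'); print(o['clock'],o['tool_pos'],o['ee_rot'],o['qd'].max() if hasattr(o['qd'],'max') else o['qd'])
cv2.imwrite('pics/w1.png',im[...,::-1]); np.savez('w1.npz',p=o['tool_pos'],e=o['ee_rot'])
```

```text
1.975 [597.44669492  81.4059529  244.50108196] [ 1.79969086e+02 -4.73512991e-02  1.65838348e+02] 0.31663648005245115
```

View pics/w1.png

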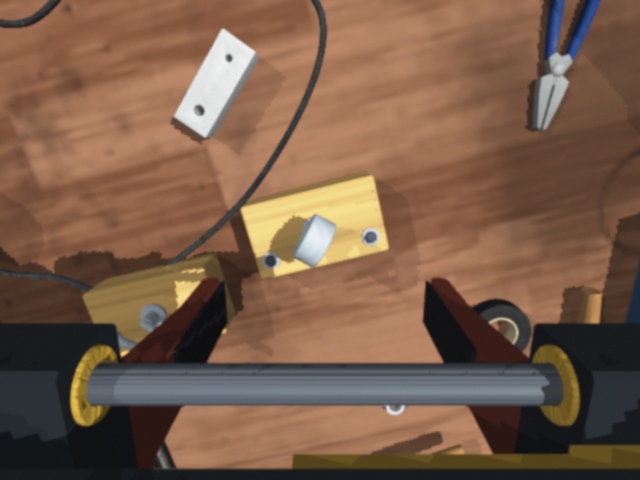

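Wrist view: the eye slab is at about (315,240), long axis running from (300,258) to (330,220). The eye block's top corners are at about (241,207), (373,176), (388,248) and (263,278).

Run:
```python
from h import *
d=np.load('w1.npz'); C=cam('wrist',dict(tool_pos=d['p'],ee_rot=d['e'])); im=cv2.imread('pics/w1.png')
h=cv2.cvtColor(im,cv2.COLOR_BGR2HSV)
m=np.zeros(im.shape[:2],np.uint8);m[205:272,285:345]=((h[205:272,285:345,1]<70)&(h[205:272,285:345,2]>110))
n,l,st,_=cv2.connectedComponentsWithStats(m); k=1+st[1:,4].argmax(); print(st[k])
c=cv2.findContours((l==k).astype(np.uint8),0,1)[0][0]; rc=cv2.minAreaRect(c); b=cv2.boxPoints(rc); print(rc)
w=[ray(C,q,90)[:2] for q in b]; print(np.round(w,1)); 
for i in range(2): v=w[i+1]-w[i]; print(np.linalg.norm(v),np.degrees(np.arctan2(v[1],v[0])))
cc=[ray(C,q,45)[:2] for q in((241,207),(373,176),(388,248),(263,278))];print(np.round(cc,1),np.mean(cc,0))
y=(h[...,0]>18)&(h[...,0]<32)&(h[...,1]>90)&(h[...,2]>130);z=np.zeros_like(m);z[170:290,236:395]=y[170:290,236:395]
z=cv2.morphologyEx(z,cv2.MORPH_CLOSE,np.ones((25,25)));cz=max(cv2.findContours(z,0,1)[0],key=cv2.contourArea)
b=cv2.boxPoints(cv2.minAreaRect(cz)); q=[ray(C,p,45)[:2] for p in b];print(b.round(),np.round(q,1),np.mean(q,0))
print('ctr from rect z=97',ray(C,rc[0],97))
# top and side loop centroid for a cross-check
o=r.get_obs()
```

```text
[ 293  214   43   54 1448]
((313.20001220703125, 239.60003662109375), (33.09380340576172, 49.19349670410156), 26.56505012512207)
[[609.   50. ]
 [579.5  75.4]
 [596.1  94.4]
 [626.5  69.3]]
38.9780335464474 139.1979669612914
25.257633425807025 48.83466945211565
[[570.3  14.7]
 [572.1 131.7]
 [637.9 131.1]
 [638.   14.6]] [604.59677507  73.01439233]
[[239. 203.]
 [371. 170.]
 [390. 248.]
 [258. 281.]] [[566.4  13.9]
 [567.2 131.2]
 [638.9 133. ]
 [639.6   9.2]] [603.01928384  71.82032038]
ctr from rect z=97 [600.72438238  73.09117974  97.        ]
```

Request:
servo_tool --steps '[0.026, -0.377, 0.045, 0, 0.026, -0.377, 0.045, 0, 0.026, -0.377, 0.045, 0, 0.026, -0.377, 0.045, 0, 0.026, -0.377, 0.045, 0, 0.026, -0.377, 0.045, 0, 0.026, -0.377, 0.045, 0, 0.026, -0.377, 0.045, 0, 0.026, -0.377, 0.045, 0, 0.026, -0.377, 0.045, 0, 0.026, -0.377, 0.045, 0, 0.026, -0.377, 0.045, 0]'

```text
clock: 3.52
tool_pos: [480.0, -278.9, 199.7]
ee_rot: [180.0, 0.0, 165.7]
ft_force: [-0.7, 0.3, 0.5]
gripper_width: 0.999
```

```bash
cat > drv.py <<'E'
from h import *
o=r.get_obs(); im=optics.camera('wrist')[...,::-1].copy(); C=cam('wrist',o); print(o['clock'],o['tool_pos'],o['ee_rot'])
cv2.imwrite('pics/w2.png',im)
h=cv2.cvtColor(im,cv2.COLOR_BGR2HSV); m=(((h[...,0]<7)|(h[...,0]>173))&(h[...,1]>170)&(h[...,2]>80)).astype(np.uint8)
m[320:]=0
c=max(cv2.findContours(m,0,1)[0],key=cv2.contourArea); p=c[:,0].astype(float); print(cv2.minAreaRect(c))
w=np.array([ray(C,q,15)[:2] for q in p]); b=cv2.minAreaRect(w.astype(np.float32)); print(b)
E
python3 drv.py
```

```text
3.525 [ 480.03364603 -278.91382794  199.68079984] [1.79996788e+02 1.05745285e-03 1.65725972e+02]
((325.5732116699219, 213.8896942138672), (34.46441650390625, 113.97322845458984), 2.602562189102173)
((475.65509033203125, -276.0286560058594), (28.29022216796875, 97.11163330078125), 72.58735656738281)
```

View pics/w2.png

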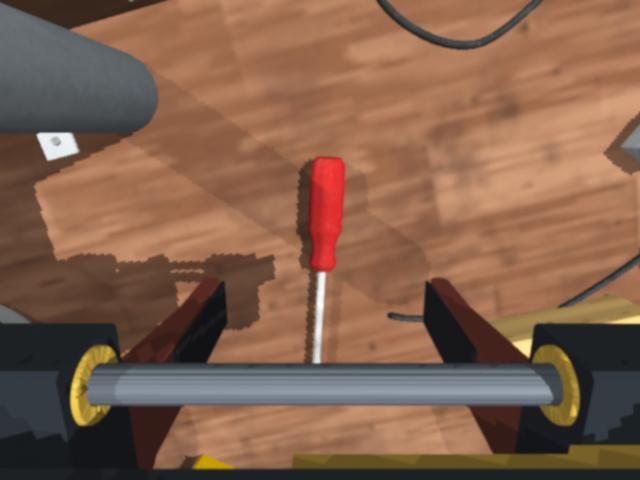

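The driver lies nearly along tool x: handle from (327,160) to (320,270), shank below it. I'll descend to the grip point at y≈+45.

Request:
servo_tool --steps '[-0.003, 0.001, 0.05, 0.054, -0.003, 0.001, 0.1, 0.054, -0.003, 0.001, 0.14, 0.054, -0.003, 0.001, 0.16, 0.054, -0.003, 0.001, 0.17, 0.054, -0.003, 0.001, 0.1745, 0.054, -0.003, 0.001, 0.1745, 0.054, -0.003, 0.001, 0.1745, 0.054]'

```text
clock: 4.58
tool_pos: [483.5, -279.3, 26.0]
ee_rot: [-180.0, 0.1, 162.6]
ft_force: [-0.3, -0.4, 0.1]
gripper_width: 0.997
```

Request:
servo_tool --steps '[0, 0, 0, 0, 0, 0, 0, 0, 0, 0, 0, 0, 0, 0, 0, 0, 0, 0, 0, 0, 0, 0, 0, 0, 0, 0, 0, 0, 0, 0, 0, 0]' --fingers 0.0

```text
clock: 5.58
tool_pos: [483.0, -279.1, 25.1]
ee_rot: [-180.0, -0.0, 162.6]
ft_force: [-0.1, 0.1, 0.1]
gripper_width: 0.337
```

Request:
servo_tool --steps '[0, 0, -0.02, 0, 0, 0, -0.05, 0, 0, 0, -0.09, 0, 0, 0, -0.13, 0, 0, 0, -0.15, 0, 0, 0, -0.15, 0, 0, 0, -0.15, 0]'

```text
clock: 6.45
tool_pos: [482.4, -278.6, 174.1]
ee_rot: [180.0, -0.1, 162.6]
ft_force: [0.2, 0.6, -0.8]
gripper_width: 0.333
```

Run:
```python
from h import *
o=r.get_obs(); im=optics.camera('wrist')[...,::-1]; print(o['clock'],o['tool_pos'],o['ee_rot'])
s=optics.camera('side')[...,::-1];t=optics.camera('top')[...,::-1]
u=proj(cam('side'),o['tool_pos']).astype(int);v=proj(cam('top'),o['tool_pos']).astype(int)
f=lambda i,c:cv2.resize(i[c[1]-50:c[1]+50,c[0]-66:c[0]+66],(396,300),interpolation=2)
cv2.imwrite('pics/g.png',np.vstack([np.hstack([cv2.resize(im,(400,300)),np.zeros((300,392,3),np.uint8)]),np.hstack([f(s,u),f(t,v)])]) )
cv2.imwrite('pics/g_side.png',s);cv2.imwrite('pics/g_w.png',im);print(u,v)
```

```text
6.45 [ 482.37758139 -278.56994361  174.07524435] [ 1.79984161e+02 -9.46859076e-02  1.62603459e+02]
[233 296] [445 261]
```

View pics/g.png

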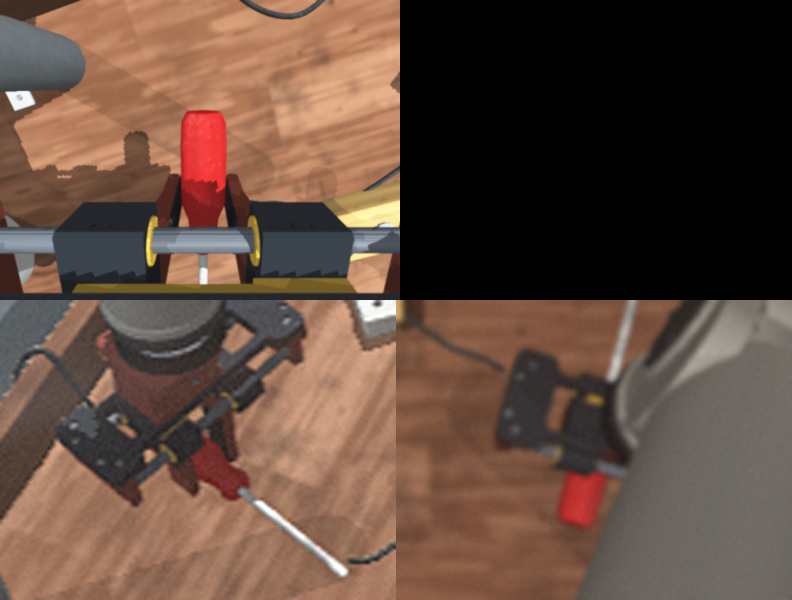

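Run:
```python
from h import *
S=cam('side');P=np.array([482.4,-278.6,164.1]);b=np.array([.954,-.299,0])
for dz in(0,-10):
  print([proj(S,P+b*L+[0,0,dz*L/145]).round(1).tolist() for L in(40,100,128,145)])
```

```text
[[247.2, 309.2], [267.0, 324.9], [276.6, 332.5], [282.5, 337.2]]
[[247.3, 309.8], [267.3, 326.6], [276.9, 334.6], [282.8, 339.6]]
```

Request:
servo_tool --steps '[0.008, 0.026, 0, -0.14, 0.015, 0.05, 0, -0.29, 0.023, 0.077, 0, -0.43, 0.03, 0.103, 0, -0.58, 0.038, 0.129, 0, -0.72, 0.046, 0.154, 0, -0.87, 0.053, 0.18, 0, -1.01, 0.061, 0.206, 0, -1.159, 0.061, 0.206, 0, -1.159, 0.061, 0.206, 0, -1.159, 0.061, 0.206, 0, -1.159, 0.061, 0.206, 0, -1.159]'

```text
clock: 8.1
tool_pos: [486.3, -65.1, 175.0]
ee_rot: [-180.0, -0.0, -131.1]
ft_force: [0.4, 0.4, -0.4]
gripper_width: 0.336
```

Run:
```python
from h import *
o=r.get_obs(); print(o['tool_pos'],o['ee_rot'],o['joints'])
```

```text
[486.30878662 -65.08574361 175.04722081] [-1.79998229e+02 -1.87882932e-02 -1.31118066e+02] [ -6.45666349  14.97613888   7.9209435  118.29734827  -2.77391046
  46.90728415 141.97666513]
```

Request:
servo_tool --steps '[0, 0, 0.03, 0, 0, 0, 0.06, 0, 0, 0, 0.084, 0, 0, 0, 0.084, 0, 0, 0, 0.084, 0, 0, 0, 0.084, 0]'

```text
clock: 8.85
tool_pos: [487.2, -64.4, 92.2]
ee_rot: [-179.9, 0.1, -131.0]
ft_force: [0.2, -0.9, -0.4]
gripper_width: 0.336
```

```bash
cat > look.py <<'E'
from h import *
import sys
o=r.get_obs(); print(o['clock'],o['tool_pos'],o['ee_rot'],o['ft_force'])
im=[optics.camera(n)[...,::-1] for n in('top','side','wrist')]
L=np.array([604,72,81.])
a=np.radians(o['ee_rot'][2]+180); b=np.array([np.cos(a),np.sin(a),0]); P=np.array(o['tool_pos'])-[0,0,10]
tl=[]
for n,i,w in(('top',im[0],50),('side',im[1],50)):
    C=cam(n);u=proj(C,L).astype(int); x0,y0=u[0]-w,u[1]-w+5
    tl.append(cv2.resize(i[y0:y0+2*w,x0:x0+2*w],(400,400),interpolation=cv2.INTER_CUBIC))
    print(n,'crop origin',x0,y0,'scale 4; loop',proj(C,L),'axis pts 60,100,145:',[((proj(C,P+b*l)-[x0,y0])*4).round().tolist() for l in(60,100,145)],'loop crop',((proj(C,L)-[x0,y0])*4).round())
cv2.imwrite(f'pics/{sys.argv[1]}.png',np.hstack(tl)); cv2.imwrite(f'pics/{sys.argv[1]}_w.png',im[2])
E
python3 look.py i1
```

```text
8.85 [487.22774701 -64.38158977  92.23702977] [-1.79911462e+02  7.79987370e-02 -1.31016530e+02] [ 0.23740179 -0.86865202 -0.35758093]
top crop origin 241 172 scale 4; loop [291.02487075 217.73852792] axis pts 60,100,145: [[347.0, 305.0], [298.0, 263.0], [243.0, 216.0]] loop crop [200. 183.]
side crop origin 295 181 scale 4; loop [345.23950464 226.94037793] axis pts 60,100,145: [[35.0, 247.0], [91.0, 226.0], [154.0, 202.0]] loop crop [201. 184.]
```

View pics/i1.png

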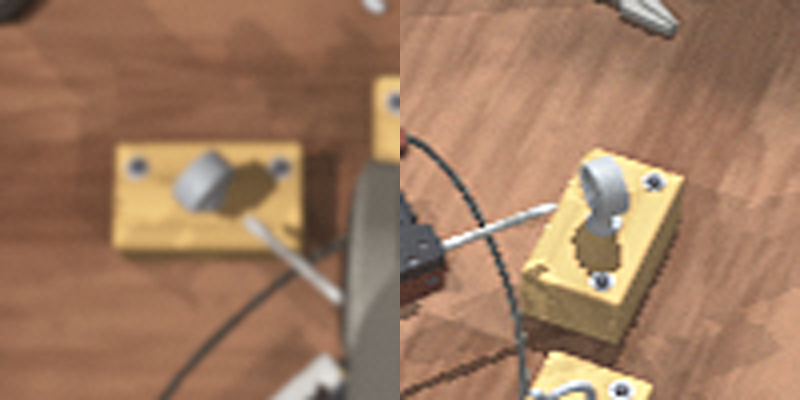

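The tip is lined up with the bore in both views, within about 2 mm. Inserting 95 mm along −tool x.

Request:
servo_tool --steps '[-0.015, 0, 0.001, 0, -0.025, 0, 0.001, 0, -0.035, 0, 0.001, 0, -0.045, 0, 0.001, 0, -0.055, 0, 0.001, 0, -0.055, 0, 0.001, 0]'

```text
clock: 9.75
tool_pos: [523.1, -21.9, 90.1]
ee_rot: [-180.0, 0.0, -130.9]
ft_force: [-0.8, 0.0, -0.8]
gripper_width: 0.335
```

Request:
servo_tool --steps '[-0.01, 0, 0, 0, -0.02, 0, 0, 0, -0.03, 0, 0, 0, -0.04, 0, 0, 0, -0.04, 0, 0, 0, -0.04, 0, 0, 0]'

```text
clock: 10.5
tool_pos: [548.5, 7.2, 90.0]
ee_rot: [180.0, -0.0, -131.0]
ft_force: [-0.5, 0.5, -0.5]
gripper_width: 0.335
```

```bash
python3 look.py i2
```

```text
10.5 [548.45343287   7.24599193  90.02616083] [ 1.79986059e+02 -3.02354892e-02 -1.31006975e+02] [-0.50782505  0.468081   -0.51051799]
top crop origin 241 172 scale 4; loop [291.02487075 217.73852792] axis pts 60,100,145: [[231.0, 209.0], [183.0, 168.0], [130.0, 122.0]] loop crop [200. 183.]
side crop origin 295 181 scale 4; loop [345.23950464 226.94037793] axis pts 60,100,145: [[167.0, 199.0], [221.0, 178.0], [282.0, 155.0]] loop crop [201. 184.]
```

View pics/i2.png

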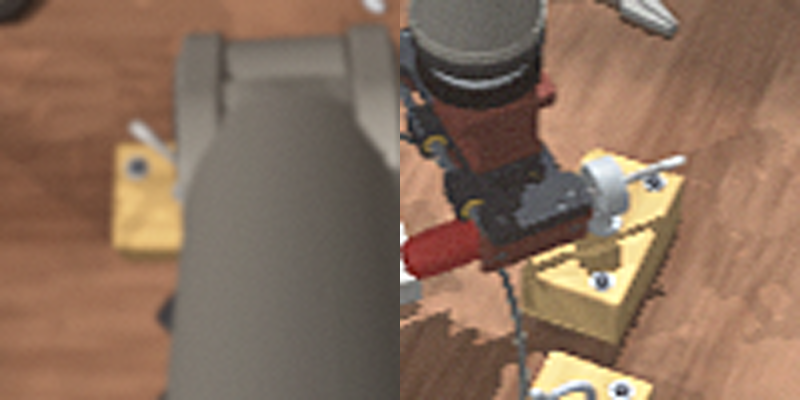

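The side view shows the shank through the loop, with the blade out past the far side. Now orbiting clockwise about the loop centre.

Request:
servo_tool --steps '[-0.0008, 0.0118, 0, 0.14, -0.0033, 0.0234, 0, 0.279, -0.0073, 0.0346, 0, 0.419, -0.0129, 0.045, 0, 0.559, -0.0199, 0.0546, 0, 0.698, -0.0281, 0.0632, 0, 0.838, -0.035, 0.0688, 0, 0.942, -0.0425, 0.0736, 0, 1.047, -0.0425, 0.0736, 0, 1.047, -0.0425, 0.0736, 0, 1.047]'

```text
clock: 11.9
tool_pos: [520.8, 87.3, 90.1]
ee_rot: [-180.0, -0.0, 169.1]
ft_force: [-0.7, -1.2, -1.8]
gripper_width: 0.337
```

```bash
python3 look.py i3; python3 -c "
from h import *
o=r.get_obs();print(o['torque'],o['joints'])"
```

```text
11.9 [520.81532574  87.31714163  90.13141201] [-1.79987264e+02 -1.94663191e-02  1.69101200e+02] [-0.67144374 -1.15887452 -1.77270382]
top crop origin 241 172 scale 4; loop [291.02487075 217.73852792] axis pts 60,100,145: [[193.0, 221.0], [206.0, 160.0], [221.0, 91.0]] loop crop [200. 183.]
side crop origin 295 181 scale 4; loop [345.23950464 226.94037793] axis pts 60,100,145: [[169.0, 169.0], [220.0, 195.0], [280.0, 225.0]] loop crop [201. 184.]
[-0.10029344  0.13659683 -0.00842658] [-33.44599011  26.93954303  21.60765663 117.59560511 -15.67286716
  38.18354515  77.4832855 ]
```

View pics/i3.png

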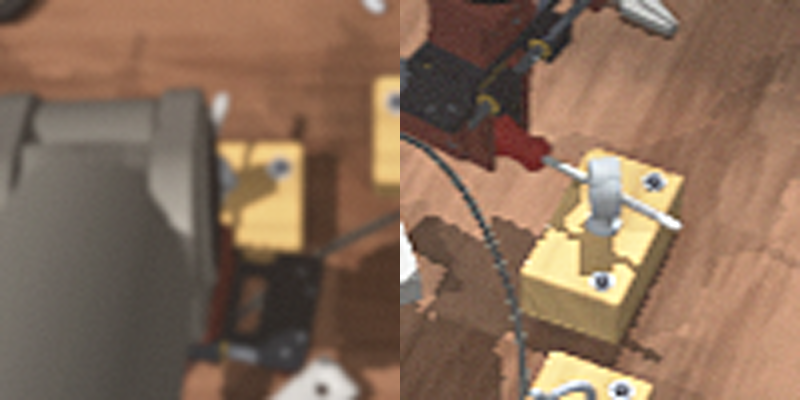

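The loop is following. Turning on toward home, gently.

Request:
servo_tool --steps '[-0.0006, 0.0104, 0, 0.122, -0.0025, 0.0206, 0, 0.244, -0.0056, 0.0305, 0, 0.367, -0.008, 0.0359, 0, 0.436, -0.0099, 0.0399, 0, 0.489, -0.0099, 0.0399, 0, 0.489, -0.0099, 0.0399, 0, 0.489]'

```text
clock: 12.92
tool_pos: [538.4, 125.0, 90.2]
ee_rot: [180.0, 0.0, 141.1]
ft_force: [-0.5, -0.6, -1.2]
gripper_width: 0.338
```

```bash
python3 look.py i4; python3 -c "
from h import *
o=r.get_obs();print(o['torque'])"
```

```text
12.925 [538.41890908 124.9582481   90.1920181 ] [1.79986848e+02 8.00243302e-04 1.41064521e+02] [-0.51720712 -0.64371106 -1.20466877]
top crop origin 241 172 scale 4; loop [291.02487075 217.73852792] axis pts 60,100,145: [[175.0, 213.0], [216.0, 164.0], [262.0, 110.0]] loop crop [200. 183.]
side crop origin 295 181 scale 4; loop [345.23950464 226.94037793] axis pts 60,100,145: [[183.0, 160.0], [213.0, 201.0], [247.0, 249.0]] loop crop [201. 184.]
[-0.06465028 -0.06450765  0.10173504]
```

View pics/i4.png

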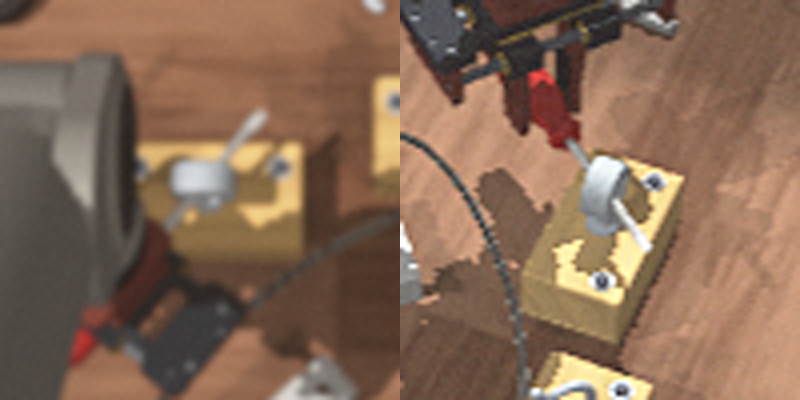

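The loop looks almost in line with the block. I'll press on a few degrees to feel the stop.

Request:
servo_tool --steps '[-0.0001, 0.003, 0, 0.035, -0.0003, 0.006, 0, 0.07, -0.0003, 0.006, 0, 0.07, -0.0003, 0.006, 0, 0.07]'

```text
clock: 13.58
tool_pos: [542.3, 129.4, 90.0]
ee_rot: [-180.0, -0.0, 137.0]
ft_force: [-0.7, -1.9, -0.6]
gripper_width: 0.333
```

Request:
servo_tool --steps '[-0.0001, 0.003, 0, 0.035, -0.0002, 0.0045, 0, 0.053, -0.0002, 0.0045, 0, 0.053, -0.0002, 0.0045, 0, 0.053]'

```text
clock: 14.08
tool_pos: [545.2, 132.5, 90.0]
ee_rot: [-180.0, -0.0, 133.9]
ft_force: [-2.7, -3.3, -0.9]
gripper_width: 0.331
```

```bash
python3 look.py i5; python3 -c "
from h import *
o=r.get_obs();print(o['torque'])
def ang(f):
    im=cv2.imread(f)[140:220,150:250];h=cv2.cvtColor(im,cv2.COLOR_BGR2HSV)
    m=((h[...,1]<60)&(h[...,2]>110)).astype(np.uint8);m=cv2.morphologyEx(m,cv2.MORPH_OPEN,np.ones((15,15)))
    c=max(cv2.findContours(m,0,1)[0],key=cv2.contourArea);return cv2.minAreaRect(c)
print(ang('pics/i4.png'),ang('pics/i5.png'))"
```

```text
14.075 [545.24258461 132.49990074  89.97053048] [-1.79955037e+02 -1.84860768e-02  1.33944870e+02] [-2.69254156 -3.30456462 -0.88129746]
top crop origin 241 172 scale 4; loop [291.02487075 217.73852792] axis pts 60,100,145: [[172.0, 210.0], [219.0, 167.0], [271.0, 118.0]] loop crop [200. 183.]
side crop origin 295 181 scale 4; loop [345.23950464 226.94037793] axis pts 60,100,145: [[187.0, 158.0], [210.0, 202.0], [236.0, 253.0]] loop crop [201. 184.]
[-0.80309975  0.67228861  0.42408156]
((52.0, 44.5), (51.0, 64.0), 90.0) ((54.0, 44.0), (52.0, 62.0), 90.0)
```

The force rose from 0.8 to 4.3 N over the last 7° with the loop axis-aligned, so the eye is on its stop. I'll ease back within the play, then withdraw.

Request:
servo_tool --steps '[-0.0003, -0.0074, 0, -0.087, -0.0013, -0.0148, 0, -0.175, -0.0051, -0.0291, 0, -0.349, -0.0051, -0.0291, 0, -0.349, -0.0051, -0.0291, 0, -0.349]'

```text
clock: 14.85
tool_pos: [529.3, 109.9, 90.6]
ee_rot: [179.9, 0.1, 153.8]
ft_force: [-0.8, 0.4, -1.0]
gripper_width: 0.332
```

Request:
servo_tool --steps '[0.01, 0, 0, 0, 0.025, 0, 0, 0, 0.04, 0, 0, 0, 0.055, 0, 0, 0, 0.07, 0, 0, 0, 0.08, 0, 0, 0, 0.09, 0, 0, 0, 0.09, 0, 0, 0]'

```text
clock: 15.85
tool_pos: [446.8, 148.8, 90.1]
ee_rot: [-180.0, -0.0, 154.0]
ft_force: [-0.8, 0.7, -0.6]
gripper_width: 0.333
```

```bash
python3 look.py i6
```

```text
15.85 [446.76835845 148.76640002  90.14628046] [-1.79997997e+02 -2.01224311e-02  1.53989430e+02] [-0.83151883  0.72773346 -0.63125062]
top crop origin 241 172 scale 4; loop [291.02487075 217.73852792] axis pts 60,100,145: [[116.0, 348.0], [145.0, 290.0], [178.0, 226.0]] loop crop [200. 183.]
side crop origin 295 181 scale 4; loop [345.23950464 226.94037793] axis pts 60,100,145: [[87.0, 87.0], [126.0, 120.0], [170.0, 158.0]] loop crop [201. 184.]
```

View pics/i6.png

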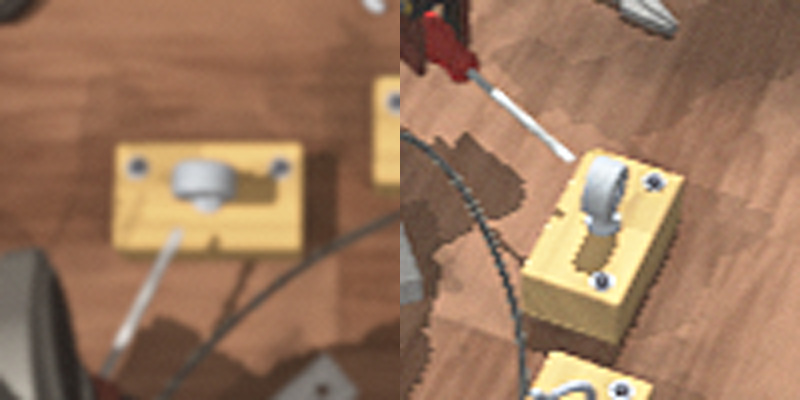

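Top view: the loop is in line with the block's long side, and the driver is fully out. Now to lift and carry it back to its original clear spot.

Request:
servo_tool --steps '[0, 0, -0.03, 0, 0, 0, -0.06, 0, 0, 0, -0.084, 0, -0.022, -0.037, -0.084, -0.02, -0.05, -0.08, -0.084, -0.04, -0.08, -0.13, -0.084, -0.06, -0.11, -0.18, -0.084, -0.08, -0.14, -0.23, -0.084, -0.1, -0.165, -0.275, -0.084, -0.12, -0.19, -0.315, -0.084, -0.15, -0.21, -0.35, -0.084, -0.15, -0.22, -0.369, -0.084, -0.15]'

```text
clock: 17.5
tool_pos: [482.4, -283.0, 174.2]
ee_rot: [-179.9, 0.0, 162.3]
ft_force: [-0.2, 0.3, -0.7]
gripper_width: 0.335
```

Request:
servo_tool --steps '[0, 0, 0, 0, 0, 0, 0, 0, 0, 0, 0, 0]'

```text
clock: 17.88
tool_pos: [483.2, -278.3, 174.0]
ee_rot: [180.0, -0.0, 162.6]
ft_force: [0.6, -0.2, -1.2]
gripper_width: 0.331
```

Request:
servo_tool --steps '[0, 0, 0.03, 0, 0, 0, 0.07, 0, 0, 0, 0.11, 0, 0, 0, 0.13, 0, 0, 0, 0.14, 0, 0, 0, 0.145, 0, 0, 0, 0.148, 0, 0, 0, 0.148, 0, 0, 0, 0.148, 0, 0, 0, 0.148, 0]'

```text
clock: 19.12
tool_pos: [483.1, -279.8, 26.5]
ee_rot: [180.0, 0.0, 162.5]
ft_force: [0.7, 0.4, -0.8]
gripper_width: 0.334
```

Request:
servo_tool --steps '[0, 0, 0.001, 0, 0, 0, 0.001, 0]'

```text
clock: 19.38
tool_pos: [482.9, -279.7, 25.1]
ee_rot: [180.0, -0.0, 162.5]
ft_force: [0.6, -0.3, -0.8]
gripper_width: 0.336
```

Request:
servo_tool --steps '[0, 0, 0.001, 0, 0, 0, 0.001, 0, 0, 0, 0.001, 0]'

```text
clock: 19.75
tool_pos: [482.9, -279.8, 25.0]
ee_rot: [180.0, 0.0, 162.5]
ft_force: [-2.7, 2.2, 10.3]
gripper_width: 0.338
```

Contact is made (10 N), so I'll open and retreat upward.

Request:
servo_tool --steps '[0, 0, -0.001, 0, 0, 0, -0.001, 0, 0, 0, -0.001, 0, 0, 0, -0.001, 0, 0, 0, -0.001, 0, 0, 0, -0.001, 0]' --fingers 1.0

```text
clock: 20.5
tool_pos: [482.9, -279.7, 25.1]
ee_rot: [-180.0, -0.0, 162.5]
ft_force: [-0.9, -0.3, -0.5]
gripper_width: 0.974
```

Request:
servo_tool --steps '[0, 0, -0.02, 0, 0, 0, -0.06, 0, 0, 0, -0.11, 0, 0, 0, -0.16, 0, 0, 0, -0.175, 0, 0, 0, -0.175, 0, 0, 0, -0.175, 0, 0, 0, -0.175, 0]'

```text
clock: 21.5
tool_pos: [482.1, -279.3, 198.7]
ee_rot: [-180.0, -0.2, 162.5]
ft_force: [-0.4, -0.5, -0.5]
gripper_width: 1.005
```

```bash
python3 drv.py
python3 - <<'E'
from h import *
t=optics.camera('top')[...,::-1];s=optics.camera('side')[...,::-1]
a=cv2.resize(t[170:300,255:455],(800,520),interpolation=2)[:,:400];b=cv2.resize(s[200:392,220:370],(400,512),interpolation=2)
w=cv2.resize(cv2.imread('pics/w2.png'),(400,300))
a=cv2.resize(t[170:250,255:395],(400,229),interpolation=2)
cv2.imwrite('pics/end.png',np.hstack([np.vstack([a,w]),np.vstack([b,np.zeros((17,400,3),np.uint8)])]))
E
```

```text
21.5 [ 482.09480203 -279.29072874  198.70967387] [-1.79995880e+02 -1.60874979e-01  1.62534004e+02]
((325.0, 212.5), (113.0, 34.0), 90.0)
((475.8656921386719, -275.9321594238281), (27.9376277923584, 95.96656799316406), 71.94403076171875)
```

View pics/end.png

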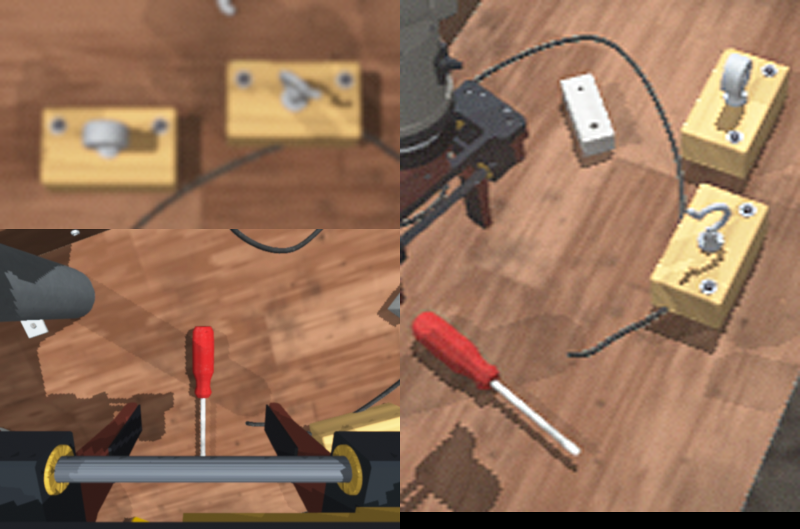

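The loop is in line with the block, the hook is unchanged, and the driver lies flat on the bench with the gripper clear.

```bash
python3 -c "
from h import *
print(order.hand_in())"
```

```text
the job is handed in; nothing more can be done
None
```

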